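# Press a phone display under the guarded bonding press

### The arm

A 7-joint arm with a two-finger parallel gripper is mounted at the origin on a cart in front of the work surface, level with it; the furniture and walls round the work are solid. World frame = base frame: x ahead of the robot, y to its left, z up, the work surface at z = 0. Lengths are in m, angles in degrees, forces in N, time in s.
With the tool pointing down it reaches from about 0.4 to 0.9 m from the base axis. Payload 5.5 kg.
Tool frame: the origin (TCP) lies between the finger pads; the fingertips stand 19 mm ahead of it and the grasp point (between the pads) is the TCP; z points along the fingers, y is the line along which they close (so a half turn about z gives the same grasp; the last joint's range is limited). The gripper opens to 85 mm and grips with 20 to 120 N. Pads are 22 mm wide; open, the fingers measure 114 mm over their backs; the gripper's body (76 mm by 85 mm) begins 54 mm behind the grasp point. The pads swing forward as they close: fully open they stand 13 mm farther back than shut.
Start: joints at [88.992, 28.699, -24.465, 88.831, 12.651, 65.22, -12.049], TCP at [0.18, -0.625, 0.25] pointing down, gripper open.
Joint ranges: [-164.97, 164.97], [-17.58, 116.51], [-87.97, 89.64], [11.32, 138.91], [-80.73, 260.73], [10.89, 115.49], [-147.41, 147.41]. Speed limits (degrees/s): [147.25, 147.25, 180, 180, 180, 180, 180].

### API

Orientations are given as [roll, pitch, yaw] about the fixed x, y, z axes, in that order (R = Rz(yaw) Ry(pitch) Rx(roll)).
In Python, from plant import read_state, get_image, camera_params, hand_in, recognise, pinpoint gives the robot as it stands. The module is installed in compiled form; this text tells all that it offers.
- The arm moves only by the shell command python3 -m pendant 'ROWS' [OPENING] [FORCE]. ROWS is JSON, a list that holds one entry, the list of rows, each a list of 4 numbers: the shift along the tool's x, y, z in m, then the turn about the tool's z in rad. In form: [[[x, y, z, roll], ...]]. A call has 1 to 8 rows; each row is the pose to reach, as a shift and turn from the pose commanded when the call began, along the tool's axes at that moment; what a row does not reach only later rows make up. A row lasts 1/8 s, in which the tool goes at most 62.5 mm and 10.7 degrees, less where a joint would pass 70% of its speed; a pose out of reach is approached as far as the arm can. A call with a gripper value outside its range is refused whole. OPENING is the closure, from 0 (fully open) to 1 (shut), set as the call begins (- or left out, the last holds). The fingers move at their own pace and stop on an object; FORCE is the grip in N (left out, the last holds). Time passes only in rows, so rows that repeat a pose let the fingers close. It gives the time, the measured TCP pose, the force, the opening and the grip force at its end, in the units of the state.
- read_state(): the state, without advancing time (a new reading comes with each control period).
- get_image(name): name is "side" or "top"; returns (picture, depth): 384x512x3 uint8, red, green, blue; 384x512 float32, m along the optical axis (not along the pixel's ray), 0 where there is no reading.
- camera_params(name): a dict with "fov_y" (degrees; the focal length in pixels is half the picture's height over the tangent of half this angle, whatever the lens; pixels are square), "cx", "cy" (the principal point, pixels), "R" (3x3) and "t" (3): a world point X has camera coordinates R X + t. Camera axes: x right, y down, z forward; pixel columns grow to the right and rows downward; lengths in m; the calibration is good to about 2 mm. A picture is of the moment at which its call begins. camera_params takes no time and is no camera call.
- hand_in(): hands the job in; it is judged then, once.
Trained networks look in the newest picture that a camera, given by its name, has taken for a name from the list of things; names that differ only in an ending like _2 or _b are one class to them, and where a whole thing is asked for, a point or a joint stands for the part that bears it (a point fixed in the world has none). Each returns a list of dicts, best first, with "conf" (0 to 1); they miss things now and then, are a little off and sometimes report something else, mostly with a low value. They report only what shows in the picture. A call takes as long as a camera call.
- recognise(name, camera): "extent" ([left, top, right, bottom] in pixels, round what is visible of it).
- pinpoint(name, camera): "position" ([row, column] in pixels: a listed point, or the origin of a listed thing).
The state is a dict: "time": time; "joint_positions": joint angles; "joint_velocities": joint speeds; "effort": joint torques, N m; "ee_pos": TCP position; "tool_rot": TCP orientation; "wrist_force": force on the tool from outside, world axes, zero at the start; "torque": the same for the moment, N m; "gripper_width": finger opening in m; "finger_force": force on a finger pad.
Only numpy, scipy, OpenCV 4.12 (cv2) and the standard library are available. Lean on these libraries where they do the work, as an engineer would, in place of code of your own. Each camera call takes 0.05 s, during which the arm holds its last target. There are 200 camera calls.

### The job

Push the blue loading slide gently all the way into the press, so that the phone lying in it comes under the pressing pad. Then reach down through the window in the yellow guard and press the red lever knob fully down to its stop, without touching the guard, and finish there, still holding the lever down so that the pad keeps pressing the glued display. Nothing is to be gripped or lifted: only push and press with the fingertips, keep off the phone, and leave the things lying around the press where they are.

Things in the scene. Friction and masses are not known exactly. Their poses are not given: they have to be found in the camera images.
- press: small guarded bench press, fixed, standing sideways to the robot: dark bed 450 x 148 mm, teal column and head. Origin on the bench top under it; x points in the loading direction (from the robot's left to its right), y away from the robot, z up. The bed reaches from x = -265 to +185 mm, its upper face at z = 15 mm.
- guard: guard fixed round the press, not to be touched: posts, clear panels and a 3 mm yellow top plate, press x from -85 to +180 mm, y +-72 mm, its top 160 mm above the bench and higher than anything on the press. The front panel (at x = -85 mm) is open below z = 66 mm, where the slide goes in. Origin and axes as press.
- window (a point): centre of the window in the guard's top plate, level with the plate's upper face (z = 160 mm). The clear opening is 60 mm along press x and 54 mm along press y, inside a 6 mm black rubber edge trim that stands up 1.5 mm and belongs to the guard. Axes as the press.
- push_face (a point): middle of the flat front face of the blue loading slide, 40 mm above the bench, looking to press -x. Its rubber strip is 76 mm wide, z = 28 to 52 mm; the block behind it is 96 mm wide, 84 mm deep, its top at z = 58 mm. Moves with the slide; axes as the press. At home it stands 50 mm in front of the guard's front panel.
- carriage (a joint): travel of the loading slide in m along press +x: 0 = fully out (as it starts), 0.160 = home against its end stop. It runs with about 2 N of friction, stays where it is left and weighs 0.7 kg; home means within 2.5 mm of the stop.
- nest (a point): middle of the floor of the pocket in the slide in which the phone lies, 34 mm above the bench. Moves with the slide.
- phone: mobile phone with silver edge, 153 x 74 x 9 mm, lying loose, display up, in the slide's pocket (2 to 3 mm play, walls 6 mm high). Origin at the middle of its underside; its long x axis lies along press x.
- pressure_pad: blue-faced pressing pad 122 x 60 mm under the ram; the lever drives it down 8 mm: it meets a phone at home after about 4 mm and then its own spring loads the phone, about 16 N with the lever at its stop. Origin and axes as press.
- lever (a joint): angle of the lever in rad: 0 = up (its spring brings it back), 0.25 = fully down at its stop; beyond 0.235 counts as fully down. The hinge lies along press y, 110 mm from the knob. Pressing takes about 2 N at the knob at first and about 8 N at the stop; more only loads the stop.
- lever_knob: red mushroom knob, 36 mm across, on the end of the steel lever, below the guard's window. Origin in the lever's end, 18 mm below the knob's top.
- knob_top (a point): middle of the top of the red knob: 15 mm below the upper face of the guard's top plate while the lever is up, 41 mm below it with the lever fully down (26 mm of travel, nearly straight down, staying within 3 mm of the window's middle).
- photo_stand: fixed furniture on the left desk, in the way of the arm as it comes over from the left: black stand with a tilted tablet cradle, about 100 mm wide, 120 mm deep and 390 mm high. Origin at its foot on the bench. Go round it on the robot's side.
- spray: bystander: clear mist bottle, 31 mm across, 105 mm high, standing. Origin at the middle of its underside.
- charger: bystander: white charger block 61 x 44 x 28 mm. Origin at the underside.
- marker: bystander: white and blue marker pen, 135 mm long, 13 mm thick, lying along its y axis. Origin at the underside.
- tub: bystander: teal screw-top tub, 64 mm across, 101 mm high. Origin at the middle of its underside.

How it is judged (in metres and radians):
On the way, in this order (a step that is already met when the one before it is completed fails the run):
1. the loading slide is home against its stop with the phone in its pocket, the lever still up (value of joint carriage above 0.1575 m and distance between phone and nest below 0.006 m and value of joint lever below 0.05 rad), for 0.2 s.
2. the lever is pressed fully down by the fingers and the pad presses on the phone (value of joint carriage above 0.1575 m and value of joint lever above 0.235 rad and contact force between the fingers and lever_knob above 2 N and contact force between pressure_pad and phone above 8 N), for 0.3 s.
At the end, for the whole second after the job is handed in: Slide home (within 2.5 mm of its stop), phone in its pocket (within 6 mm of the middle), lever held fully down by the fingers (over 0.235 rad, over 2 N), pad on the phone with over 8 N, robot clear of the guard, bystanders within 15 mm of their places (all of step 2 and distance between phone and nest below 0.006 m and contact force between each of the fingers, the arm and guard below 0.5 N and distance of each of spray, charger, marker, tub from where it was at the start of the episode below 0.015 m); the arm keeps its last pose, push and grip.
It fails at once if the robot touches the guard (contact force between any of the fingers, the arm and guard above 0.5 N).
It fails at once if the robot touches the phone, or it is lifted or leaves its pocket (contact force between any of the fingers, the arm and phone above 0.5 N or distance between phone and nest above 0.012 m).
It fails at once if the slide is slammed (faster than 0.4 m/s) (velocity of joint carriage above 0.4 m/s).
It fails at once if the lever is pressed before the slide is home (value of joint lever above 0.08 rad and value of joint carriage below 0.15 m).
It fails at once if something beside the press is lifted or moved more than 15 mm (distance of any of spray, charger, marker, tub from where it was at the start of the episode above 0.015 m).
It also fails if it takes over 48 s, if anything falls off the work surface, if the arm or the gripper's body presses on something with over 40 N, if the wrist force passes 120 N, or if a joint passes its speed limit or range.

## Working session

There is one attempt and no reset: what is moved stays moved. The work goes in short steps, Python scripts to look and compute and a shell command to move; the robot and the scene stay as the last step left them, time stands still between calls to the robot, and variables do not carry over. Pictures are saved under pics/ and viewed, at most 10 in all, crops included, and the job is handed in when it is done.

```bash
mkdir -p pics; cat > h.py <<'E'
import numpy as np,cv2
from plant import *
def ray(cam,row,col):
    p=camera_params(cam);f=192/np.tan(np.radians(p["fov_y"])/2)
    R=np.array(p["R"]);t=np.array(p["t"])
    d=R.T@np.array([(col-p["cx"])/f,(row-p["cy"])/f,1]);return -R.T@t,d
def onz(cam,rc,z):
    c,d=ray(cam,*rc);return c+d*(z-c[2])/d[2]
def bydepth(cam,rc,dep):
    c,d=ray(cam,*rc);return c+d*dep[int(round(rc[0])),int(round(rc[1]))]
def tri(r1,r2):
    c1,d1=ray("top",*r1);c2,d2=ray("side",*r2)
    s=np.linalg.lstsq(np.c_[d1,-d2],c2-c1,rcond=None)[0]
    a=c1+s[0]*d1;b=c2+s[1]*d2;return (a+b)/2,np.linalg.norm(a-b)
E
python3 - <<'E'
from h import *
np.set_printoptions(precision=4,suppress=True)
s=read_state();print(s)
D={}
for c in("top","side"):
    im,D[c]=get_image(c);cv2.imwrite(f"pics/{c}0.png",im[:,:,::-1]); p=camera_params(c);print(c,p)
Z=dict(window=.16,push_face=.04,nest=.034,knob_top=.145,phone=.034,press=0,photo_stand=0,spray=0,charger=0,marker=0,tub=0)
for n,z in Z.items():
  for c in("top","side"):
    for r in pinpoint(n,c)[:1]:
        print(n,c,round(r["conf"],2),np.round(r["position"],1),onz(c,r["position"],z))
E
```

```text
{'time': 0.0, 'joint_positions': array([ 88.991 ,  28.755 , -24.4528,  88.8916,  12.651 ,  65.2188,
       -12.0471]), 'joint_velocities': array([-0.0537,  0.0599, -0.0073, -0.084 ,  0.0297, -0.0231,  0.0676]), 'effort': array([  0.0006, -56.9514,  -5.8163, -28.0942,   0.0105,   0.012 ,
        -0.    ]), 'ee_pos': array([ 0.1799, -0.6239,  0.2492]), 'tool_rot': array([-179.8881,   -0.004 ,   16.0942]), 'wrist_force': array([-0.2321, -0.3241, -0.0842]), 'torque': array([ 0.0164,  0.0424, -0.0255]), 'finger_force': 0.0, 'gripper_width': 0.08514671063560016}
top {'fov_y': 51.74460013058662, 'cx': 261.53402010737557, 'cy': 187.2277517012571, 'R': array([[ 0.2128, -0.977 ,  0.0171],
       [-0.7398, -0.1725, -0.6504],
       [ 0.6383,  0.1257, -0.7594]]), 't': array([-0.1628,  0.5308,  1.0633])}
side {'fov_y': 52.94084106151931, 'cx': 253.60818876215635, 'cy': 189.37006701389086, 'R': array([[-0.8195,  0.573 , -0.0116],
       [ 0.3325,  0.4589, -0.8239],
       [-0.4668, -0.6791, -0.5666]]), 't': array([ 0.5133, -0.0804,  1.3668])}
push_face top 0.57 [220.9 237.5] [0.5177 0.0317 0.04  ]
press top 0.7 [197.5 168.6] [0.5914 0.3179 0.    ]
photo_stand top 0.92 [195.7 169.4] [0.6003 0.3182 0.    ]
charger top 0.42 [213.7 280.7] [ 0.6117 -0.1049  0.    ]
marker top 0.56 [207.4 280.9] [ 0.6404 -0.1003  0.    ]
tub top 0.71 [198.  305.6] [ 0.7053 -0.1829  0.    ]
```

```bash
python3 -c "
import cv2,numpy as np
a=cv2.imread('pics/top0.png');b=cv2.imread('pics/side0.png')
cv2.imwrite('pics/a.png',np.vstack([cv2.resize(a,(400,300)),cv2.resize(b,(400,300))]))
cv2.imwrite('pics/b.png',cv2.resize(a[100:325,130:430],(800,600),interpolation=cv2.INTER_CUBIC))"
```

```text
(no output)
```

View pics/a.png

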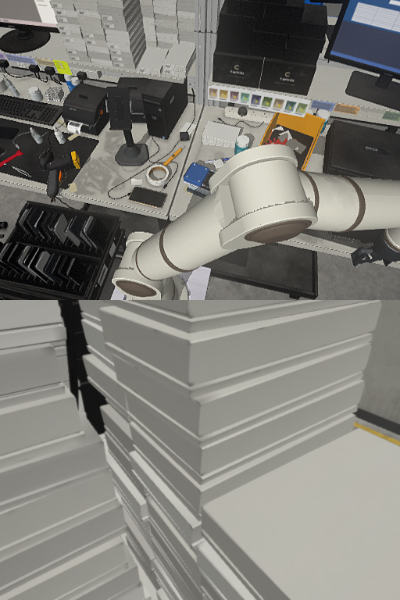

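View pics/b.png

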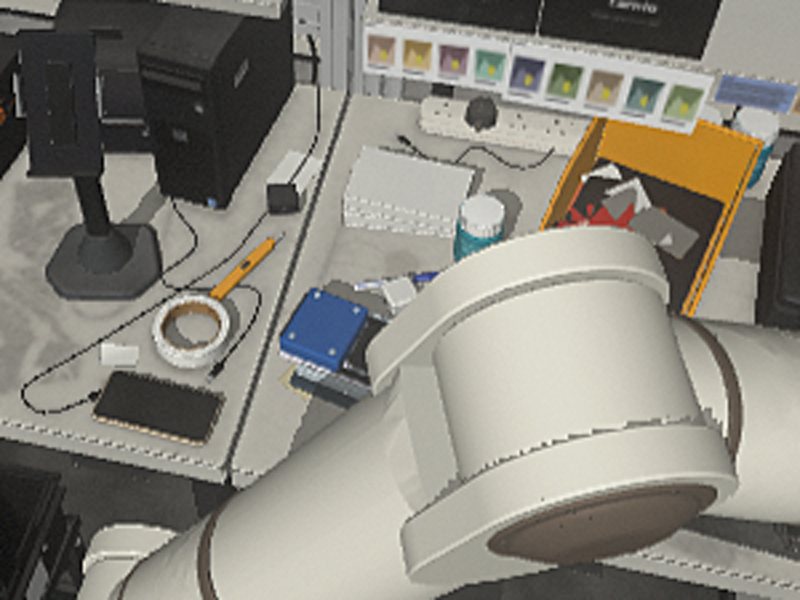

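The arm hides the press: only the blue slide block shows, at about (224, 251) in the top picture. The stand is on the left at about (190, 168). The side camera looks onto white boxes. I'll swing the arm left along an arc on the robot's side to clear the view.

```bash
cat >> h.py <<'E'
def rows(pts,yaw0=None,p0=None):
    s=read_state();p0=s["ee_pos"] if p0 is None else np.array(p0);y=np.radians(s["tool_rot"][2] if yaw0 is None else yaw0)
    c,n=np.cos(y),np.sin(y)
    for p in pts:
        d=np.array(p)-p0;print(np.round([d[0]*c+d[1]*n,d[0]*n-d[1]*c,-d[2]],4).tolist())
E
python3 - <<'E'
from h import *
print(get_image("side")[1][::96,::128])
W=[(.23,-.58),(.28,-.54),(.32,-.49),(.36,-.44),(.39,-.385),(.41,-.33),(.43,-.27),(.44,-.21)]
rows([(*w,.28) for w in W])
print()
W=[(.45,-.15),(.45,-.09),(.45,-.03),(.44,.03),(.43,.09),(.41,.15),(.39,.2),(.38,.22)]
rows([(*w,.28) for w in W],p0=(.44,-.21,.28))
E
```

```text
[[0.12175553 0.2420503  0.12695698 0.16365734]
 [0.13394439 0.28115383 0.14294799 0.19233203]
 [0.14725864 0.17907082 0.17170377 0.23458433]
 [0.1700568  0.21391748 0.20382667 0.17475033]]
[0.0602, -0.029, -0.0297]
[0.1194, -0.0536, -0.0297]
[0.1717, -0.0905, -0.0297]
[0.2239, -0.1275, -0.0297]
[0.268, -0.172, -0.0297]
[0.3025, -0.2193, -0.0297]
[0.3383, -0.2714, -0.0297]
[0.3646, -0.3263, -0.0297]

[0.0262, -0.0549, -0.0]
[0.0429, -0.1125, -0.0]
[0.0595, -0.1702, -0.0]
[0.0665, -0.2306, -0.0]
[0.0735, -0.291, -0.0]
[0.0709, -0.3542, -0.0]
[0.0656, -0.4078, -0.0]
[0.0615, -0.4298, -0.0]
```

```bash
python3 -m pendant '[[[0.06,-0.03,-0.03,0],[0.12,-0.055,-0.03,0],[0.17,-0.09,-0.03,0],[0.225,-0.125,-0.03,0],[0.27,-0.17,-0.03,0],[0.30,-0.22,-0.03,0],[0.34,-0.27,-0.03,0],[0.365,-0.325,-0.03,0]]]' 1 40 && python3 -m pendant '[[[0.026,-0.055,0,0],[0.043,-0.112,0,0],[0.06,-0.17,0,0],[0.066,-0.23,0,0],[0.073,-0.29,0,0],[0.07,-0.354,0,0],[0.065,-0.408,0,0],[0.062,-0.43,0,0]]]'
cat > look.py <<'E'
from h import *
import sys
np.set_printoptions(precision=4,suppress=True)
tag=sys.argv[1]
im,d=get_image("top");cv2.imwrite(f"pics/{tag}.png",im[:,:,::-1]);np.save(f"pics/{tag}.npy",d)
s=read_state();print(s["time"],s["ee_pos"],s["tool_rot"],s["joint_positions"])
Z=dict(window=.16,push_face=.04,nest=.034,knob_top=.145,lever_knob=.127,phone=.034,press=0,guard=0,photo_stand=0,spray=0,charger=0,marker=0,tub=0)
for n,z in Z.items():
    for r in pinpoint(n,"top")[:1]:
        print(n,round(r["conf"],2),np.round(r["position"],1),onz("top",r["position"],z))
E
python3 look.py t1
python3 -c "
import cv2
a=cv2.imread('pics/t1.png');cv2.imwrite('pics/c.png',cv2.resize(a[130:310,180:420],(800,600),interpolation=cv2.INTER_CUBIC))"
```

```text
time: 2.25
ee_pos: [0.4403, -0.2179, 0.2807]
tool_rot: [180.0, -0.1, 16.1]
wrist_force: [1.1, 0.4, 0.5]
gripper_width: -0.0003
finger_force: 0.0
time: 3.25
ee_pos: [0.3779, 0.2138, 0.2809]
tool_rot: [-180.0, -0.1, 16.4]
wrist_force: [-0.4, 0.5, 0.3]
gripper_width: 0.0
finger_force: 0.0
3.3 [0.3772 0.2153 0.2809] [-179.9287   -0.0813   16.4735] [  22.8876    6.952   -59.1672  115.3135    6.7672   61.1789 -112.8832]
window 0.88 [213.4 313.3] [ 0.5165 -0.2179  0.16  ]
push_face 0.62 [218.3 235.8] [0.5271 0.0403 0.04  ]
knob_top 0.59 [220.2 313.5] [ 0.5016 -0.2222  0.145 ]
lever_knob 0.49 [224.9 313.1] [ 0.4965 -0.2237  0.127 ]
phone 0.75 [236.2 282.7] [ 0.4947 -0.1315  0.034 ]
press 0.63 [256.  317.8] [ 0.4659 -0.2585  0.    ]
guard 0.78 [257.8 319.8] [ 0.4605 -0.2658  0.    ]
charger 0.67 [212.6 280. ] [ 0.6161 -0.1015  0.    ]
marker 0.68 [234.7 283.7] [ 0.5243 -0.1317  0.    ]
tub 0.89 [200.  307.4] [ 0.6973 -0.1909  0.    ]
```

View pics/c.png

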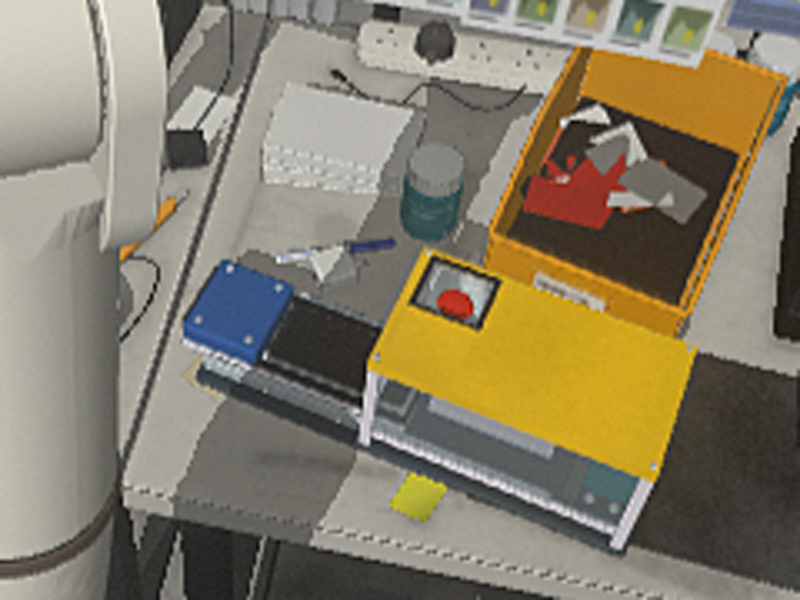

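The picture shows:
- **Slide:** the blue block at crop (238, 310), about (223, 251) in the full picture, with the phone to its right.
- **Guard:** the yellow plate, with the window at the left rear, crop (455, 292), about (218, 317) in the full picture. The red knob is below it.
- **Bystanders:** marker and charger behind the slide, tub at crop (432, 190). The spray isn't visible.

I'll fit the yellow plate and the blue top geometrically.

```bash
cat > fit.py <<'E'
from h import *
import sys
np.set_printoptions(precision=4,suppress=True)
tag=sys.argv[1];im=cv2.imread(f"pics/{tag}.png");d=np.load(f"pics/{tag}.npy")
hsv=cv2.cvtColor(im,cv2.COLOR_BGR2HSV)
def rect(mask,z,box,name):
    m=np.zeros_like(mask);l,t,r,b=box;m[t:b,l:r]=mask[t:b,l:r]
    n,L,S,_=cv2.connectedComponentsWithStats(m);k=1+np.argmax(S[1:,4]);m=(L==k).astype(np.uint8)
    cs,_=cv2.findContours(m,cv2.RETR_EXTERNAL,cv2.CHAIN_APPROX_NONE)
    c=max(cs,key=cv2.contourArea)[:,0]
    P=np.array([onz("top",(v,u),z)[:2] for u,v in c])
    q=cv2.minAreaRect((P*1000).astype(np.float32))
    dz=[bydepth("top",(v,u),d)[2] for v,u in np.argwhere(m)[::7]]
    print(name,"px",S[k,4],"rect mm",np.round(q[0],1),np.round(q[1],1),round(q[2],1),"medz",np.median(dz))
    return q,m
Y=cv2.inRange(hsv,(20,120,120),(32,255,255))
q,m=rect(Y,.16,(280,195,400,300),"plate")
print(cv2.boxPoints(q))
B=cv2.inRange(hsv,(100,120,50),(125,255,255))
q,_=rect(B,.058,(225,195,275,245),"slide top");print(cv2.boxPoints(q))
# window trim: dark hole in the plate's filled convex hull
c=cv2.findContours(m,cv2.RETR_EXTERNAL,cv2.CHAIN_APPROX_NONE)[0][0]
h=cv2.fillConvexPoly(np.zeros_like(m),cv2.convexHull(c),1)
hole=((h==1)&(Y==0)).astype(np.uint8)
q,_=rect(hole,.16,(290,195,345,240),"trim outer");print(cv2.boxPoints(q))
R=cv2.inRange(hsv,(0,150,90),(8,255,255))|cv2.inRange(hsv,(174,150,90),(180,255,255))
try: rect(R,.145,(300,205,335,235),"knob")
except Exception as e: print(e)
for r in recognise("spray","top")+pinpoint("spray","top"): print(r)
for n in("charger","marker","tub","phone","photo_stand"): print(n,recognise(n,"top")[:1])
E
python3 fit.py t1
```

```text
plate px 3440 rect mm [ 450.5 -306. ] [265.8 161.7] 77.4 medz 0.1595690411446583
[[ 342.6745 -418.1198]
 [ 500.4949 -453.3114]
 [ 558.3475 -193.8654]
 [ 400.5272 -158.6737]]
slide top px 579 rect mm [508.6 -18.6] [ 85.2 103.1] 77.3 medz 0.057008033097065036
[[448.9103 -48.7539]
 [549.4998 -71.4726]
 [568.267   11.6214]
 [467.6775  34.3401]]
trim outer px 374 rect mm [ 508.6 -226.7] [76.2 71.3] 78.2 medz 0.1420458975700658
[[ 465.9503 -256.7392]
 [ 535.7692 -271.3066]
 [ 551.327  -196.7413]
 [ 481.508  -182.1739]]
knob px 69 rect mm [ 501.9 -231.3] [32.7 27.6] 70.1 medz 0.14362853987156177
{'extent': [308.7, 219.3, 321.4, 226.6], 'conf': 0.51}
charger [{'extent': [274.2, 205.4, 287.9, 220.3], 'conf': 0.47}]
marker [{'extent': [265.6, 203.0, 297.5, 205.1], 'conf': 0.4}]
tub [{'extent': [300.6, 173.4, 320.8, 206.5], 'conf': 0.72}]
phone [{'extent': [262.4, 220.7, 289.1, 249.9], 'conf': 0.63}]
photo_stand [{'extent': [262.3, 220.4, 292.0, 247.6], 'conf': 0.25}]
```

Plate width (162 mm instead of 144) shows contamination at an edge; I'll rectify to the plate plane and the slide-top plane to check.

```bash
cat > ortho.py <<'E'
from h import *
import sys
# image axes: right = press x, up = press y, 2 px/mm, about guess O,yaw
def ortho(im,z,O,yaw,x0,x1,y0,y1,k):
    p=camera_params("top");f=192/np.tan(np.radians(p["fov_y"])/2);K=np.array([[f,0,p["cx"]],[0,f,p["cy"]],[0,0,1]])
    c,s=np.cos(np.radians(yaw)),np.sin(np.radians(yaw))
    src=[];dst=[]
    for x,y in[(x0,y0),(x1,y0),(x1,y1),(x0,y1)]:
        w=np.array([O[0]+(x*c-y*s)/1e3,O[1]+(x*s+y*c)/1e3,z])
        q=K@(p["R"]@w+p["t"]);src.append(q[:2]/q[2]);dst.append([(x-x0)*k,(y1-y)*k])
    H=cv2.getPerspectiveTransform(np.float32(src),np.float32(dst))
    o=cv2.warpPerspective(im,H,(int((x1-x0)*k),int((y1-y0)*k)),flags=cv2.INTER_CUBIC)
    for x in range(-300,301,50):
        if x0<=x<=x1: cv2.line(o,(int((x-x0)*k),0),(int((x-x0)*k),9),(0,0,255),1)
    for y in range(-100,101,24):
        if y0<=y<=y1: cv2.line(o,(0,int((y1-y)*k)),(9,int((y1-y)*k)),(0,0,255),1)
    return o
if __name__=="__main__":
    im=cv2.imread(f"pics/{sys.argv[1]}.png");O=(.465,-.263);yaw=-102.6
    a=ortho(im,.16,O,yaw,-100,190,-100,100,2.7)
    b=ortho(im,.058,O,yaw,-320,-30,-80,80,1.35)
    o=np.zeros((600,790,3),np.uint8);o[:a.shape[0]*1,:a.shape[1]]=a[:600,:790] if a.shape[0]<=540 else a
    print(a.shape,b.shape);cv2.imwrite("pics/o1.png",a);cv2.imwrite("pics/o2.png",cv2.resize(b,None,fx=2,fy=2,interpolation=cv2.INTER_CUBIC))
E
python3 ortho.py t1
```

```text
(540, 783, 3) (216, 391, 3)
```

View pics/o1.png

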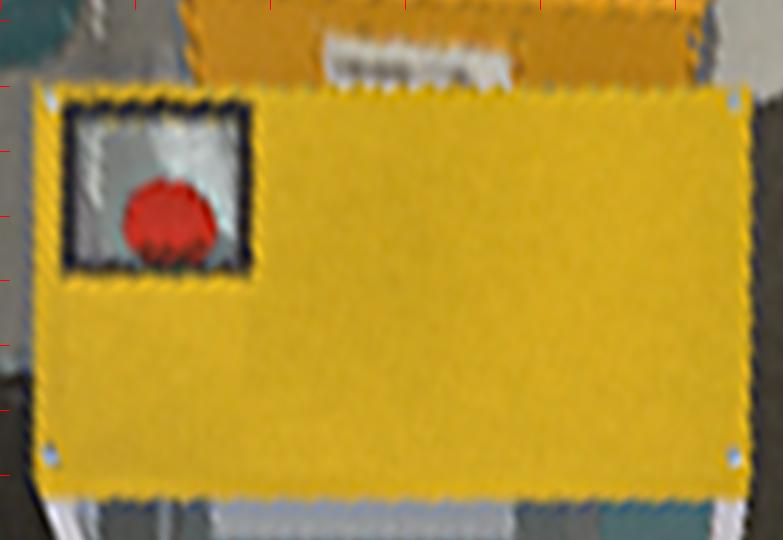

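View pics/o2.png

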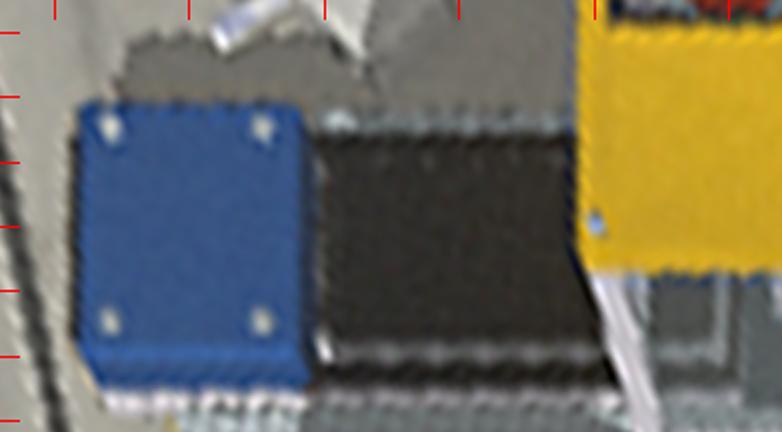

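```bash
python3 -c "
import cv2
a=cv2.imread('pics/t1.png');cv2.imwrite('pics/f.png',cv2.resize(a,(800,600),interpolation=cv2.INTER_CUBIC))"
python3 - <<'E'
from h import *
rows([(.42,.17,.28),(.48,.13,.25),(.539,.085,.2),(.539,.085,.14),(.539,.085,.08),(.539,.085,.056)])
E
```

```text
[0.0277, 0.0501, 0.0003]
[0.0742, 0.1052, 0.0303]
[0.1184, 0.1647, 0.0803]
[0.1184, 0.1647, 0.1403]
[0.1184, 0.1647, 0.2003]
[0.1184, 0.1647, 0.2243]
```

View pics/f.png

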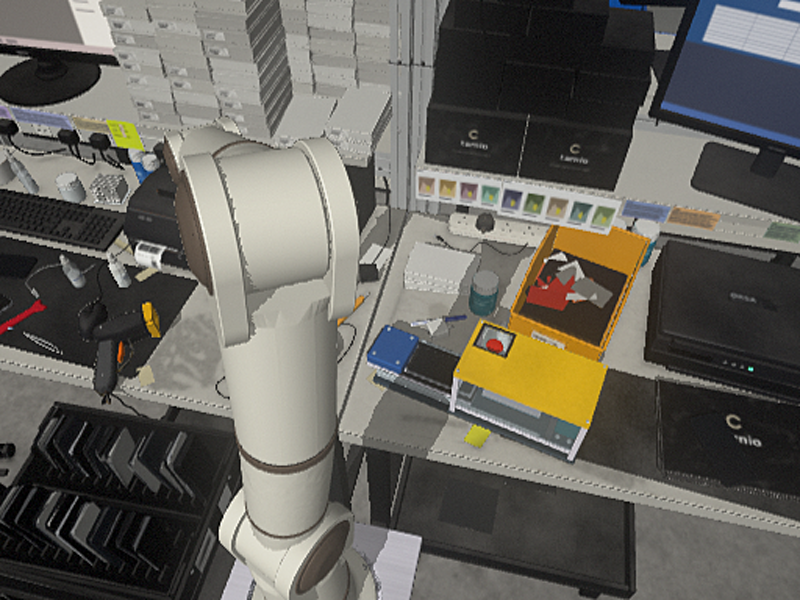

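No spray near the working path (small clear bottles are far left, at about (70, 270) in this view). I'll move to the pre-push pose while turning the tool.

```bash
python3 -m pendant '[[[0.028,0.05,0,0.1],[0.074,0.105,0.03,0.25],[0.098,0.135,0.055,0.4],[0.118,0.165,0.085,0.508],[0.118,0.165,0.14,0.508],[0.118,0.165,0.19,0.508],[0.118,0.165,0.225,0.508],[0.118,0.165,0.225,0.508]]]'
python3 look.py t2
python3 -c "
import cv2
a=cv2.imread('pics/t2.png');cv2.imwrite('pics/g.png',cv2.resize(a[130:310,180:420],(800,600),interpolation=cv2.INTER_CUBIC))"
```

```text
time: 5.3
ee_pos: [0.5362, 0.0842, 0.0527]
tool_rot: [179.9, 0.3, -13.0]
wrist_force: [0.7, -0.4, 0.7]
gripper_width: 0.0001
finger_force: 0.0
5.35 [0.5379 0.0848 0.0547] [179.9754   0.1409 -12.9948] [  15.8911   37.0734  -35.248   111.0353   31.3478   41.8718 -140.9692]
window 0.91 [214.  315.5] [ 0.5157 -0.225   0.16  ]
push_face 0.45 [194.5 168. ] [0.575  0.3071 0.04  ]
nest 0.93 [238.5 282.3] [ 0.4854 -0.1318  0.034 ]
knob_top 0.59 [217.  315.9] [ 0.5157 -0.2281  0.145 ]
lever_knob 0.52 [223.4 314.5] [ 0.5033 -0.2273  0.127 ]
phone 0.83 [236.3 282. ] [ 0.4938 -0.1293  0.034 ]
press 0.89 [258.7 320. ] [ 0.4572 -0.2669  0.    ]
guard 0.89 [257.8 322.8] [ 0.4627 -0.2756  0.    ]
photo_stand 0.63 [194.2 167.1] [0.6052 0.3292 0.    ]
charger 0.7 [213.6 283.4] [ 0.6144 -0.1144  0.    ]
marker 0.49 [207.9 279. ] [ 0.6365 -0.0939  0.    ]
tub 0.57 [196.2 304.8] [ 0.7133 -0.1787  0.    ]
```

View pics/g.png

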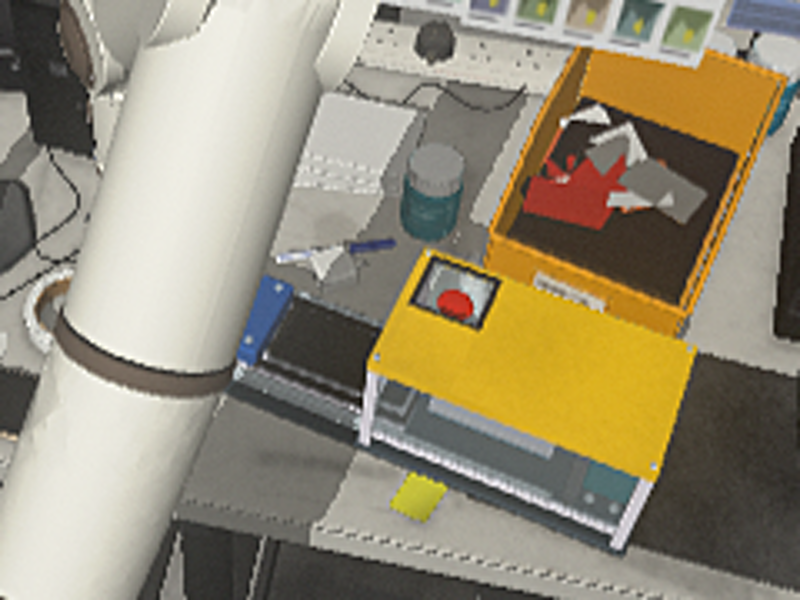

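The arm is in position left of the blue block (crop (265, 320)), and the rest of the scene is unchanged. Now I'll approach and push slowly along tool +y.

```bash
python3 -m pendant '[[[0,0.012,0,0],[0,0.024,0,0],[0,0.034,0,0],[0,0.042,0,0],[0,0.05,0,0],[0,0.058,0,0],[0,0.066,0,0],[0,0.074,0,0]]]'; python3 -m pendant '[[[0,0.012,0,0],[0,0.024,0,0],[0,0.036,0,0],[0,0.048,0,0],[0,0.06,0,0],[0,0.072,0,0],[0,0.08,0,0],[0,0.08,0,0]]]'
python3 look.py t3; python3 fit.py t3
```

```text
time: 7.0
ee_pos: [0.5222, 0.0122, 0.0554]
tool_rot: [-180.0, -0.0, -13.0]
wrist_force: [1.5, 1.9, -2.4]
gripper_width: 0.0005
finger_force: 1.2
time: 8.0
ee_pos: [0.5028, -0.067, 0.055]
tool_rot: [179.9, 0.1, -13.1]
wrist_force: [-0.3, 0.9, 0.4]
gripper_width: 0.0002
finger_force: 0.0
8.05 [ 0.5029 -0.0663  0.055 ] [179.9305   0.1042 -13.0761] [  33.15     34.2236  -35.4072  116.2526   31.1589   39.1509 -125.5328]
window 0.82 [214.6 316.9] [ 0.5143 -0.2296  0.16  ]
push_face 0.81 [233.3 265.8] [ 0.4894 -0.0741  0.04  ]
knob_top 0.49 [217.7 315.1] [ 0.5124 -0.2259  0.145 ]
lever_knob 0.66 [225.1 312.1] [ 0.495  -0.2208  0.127 ]
press 0.98 [257.6 317.4] [ 0.4594 -0.2579 -0.    ]
guard 0.58 [255.7 322. ] [ 0.4702 -0.2721 -0.    ]
photo_stand 0.57 [195.4 170. ] [0.6022 0.3165 0.    ]
tub 0.53 [198. 307.] [ 0.7065 -0.1881  0.    ]
plate px 3416 rect mm [ 450.  -306.4] [264.7 161. ] 77.4 medz 0.1594724159786325
[[ 342.6745 -418.1198]
 [ 499.8021 -453.1569]
 [ 557.4176 -194.7748]
 [ 400.29   -159.7376]]Traceback (most recent call last):
  File "fit.py", line 20, in <module>
    q,_=rect(B,.058,(225,195,275,245),"slide top");print(cv2.boxPoints(q))
        ~~~~^^^^^^^^^^^^^^^^^^^^^^^^^^^^^^^^^^^^^^
  File "fit.py", line 8, in rect
    n,L,S,_=cv2.connectedComponentsWithStats(m);k=1+np.argmax(S[1:,4]);m=(L==k).astype(np.uint8)
                                                    ~~~~~~~~~^^^^^^^^^
    return _wrapfunc(a, 'argmax', axis=axis, out=out, **kwds)
    return bound(*args, **kwds)
ValueError: attempt to get argmax of an empty sequence
```

```bash
python3 -m pendant '[[[0,0.01,0,0],[0,0.02,0,0],[0,0.028,0,0],[0,0.034,0,0],[0,0.038,0,0],[0,0.042,0,0],[0,0.045,0,0],[0,0.045,0,0]]]'; python3 -m pendant '[[[0,0.002,0,0],[0,0.004,0,0],[0,0.006,0,0],[0,0.006,0,0]]]';python3 -m pendant '[[[0,0.002,0,0],[0,0.004,0,0],[0,0.004,0,0]]]'
```

```text
time: 9.7
ee_pos: [0.4936, -0.1099, 0.0552]
tool_rot: [180.0, 0.0, -13.0]
wrist_force: [-0.2, -0.2, 1.1]
gripper_width: 0.0001
finger_force: 0.2
time: 10.2
ee_pos: [0.4923, -0.1152, 0.0552]
tool_rot: [180.0, 0.0, -13.0]
wrist_force: [0.7, 1.7, -0.5]
gripper_width: 0.0001
finger_force: 0.9
time: 10.58
ee_pos: [0.4921, -0.1155, 0.0553]
tool_rot: [-179.8, -0.0, -12.9]
wrist_force: [2.3, 9.6, -0.1]
gripper_width: -0.0003
finger_force: 4.9
```

```bash
python3 -m pendant '[[[0,0.002,0,0],[0,0.004,0,0],[0,0.004,0,0],[0,0.004,0,0]]]'; python3 -m pendant '[[[0,-0.01,0,0],[0,-0.03,0,0],[0,-0.06,0,0],[0,-0.06,-0.06,0],[0,-0.06,-0.12,0],[0,-0.06,-0.18,0],[0,-0.06,-0.2,0],[0,-0.06,-0.2,0]]]'
python3 look.py t4; python3 ortho.py t4; sed -i 's/^q,_=rect(B.*$//' fit.py; python3 fit.py t4
python3 -c "
import cv2
a=cv2.imread('pics/t4.png');cv2.imwrite('pics/i.png',cv2.resize(a[130:310,180:420],(800,600),interpolation=cv2.INTER_CUBIC))"
```

```text
time: 11.08
ee_pos: [0.4921, -0.1158, 0.0553]
tool_rot: [-179.5, -0.1, -12.7]
wrist_force: [3.1, 17.7, -2.1]
gripper_width: -0.0002
finger_force: 8.8
time: 12.08
ee_pos: [0.505, -0.0658, 0.257]
tool_rot: [179.9, -0.2, -13.1]
wrist_force: [0.2, -0.6, -0.3]
gripper_width: 0.0003
finger_force: 0.0
12.125 [ 0.504  -0.0657  0.2554] [179.9023  -0.0458 -13.1094] [  44.1978   17.4063  -47.0795  108.128    14.6828   60.621  -111.9705]
window 0.92 [216.  317.4] [ 0.5093 -0.2318  0.16  ]
push_face 0.83 [236.4 282.1] [ 0.4895 -0.1301  0.04  ]
lever_knob 0.64 [224.9 315.2] [ 0.498  -0.2303  0.127 ]
press 0.95 [260.1 318.2] [ 0.4505 -0.2617  0.    ]
guard 0.79 [255.2 320.5] [ 0.471  -0.2669  0.    ]
photo_stand 0.77 [194.1 167.3] [0.6059 0.3286 0.    ]
charger 0.68 [216.5 282.6] [ 0.6009 -0.1139  0.    ]
marker 0.45 [207.8 282. ] [ 0.6394 -0.1046  0.    ]
tub 0.95 [196.9 305.5] [ 0.7105 -0.1818  0.    ]
(540, 783, 3) (216, 391, 3)
plate px 3419 rect mm [ 447.9 -306. ] [264.5 156.6] 77.3 medz 0.15951501992232575
[[ 342.3957 -417.6858]
 [ 495.1364 -452.2446]
 [ 553.5004 -194.2913]
 [ 400.7597 -159.7325]]
trim outer px 390 rect mm [ 508.7 -227. ] [75.7 72.5] 79.1 medz 0.14209625287324457
[[ 465.9322 -257.2931]
 [ 537.0887 -271.0244]
 [ 551.4238 -196.7393]
 [ 480.2673 -183.0079]]
knob px 69 rect mm [ 501.9 -231.3] [32.7 27.6] 70.1 medz 0.14486210100799435
{'extent': [298.1, 174.0, 322.2, 207.0], 'conf': 0.22}
charger [{'extent': [287.9, 202.4, 387.2, 291.9], 'conf': 0.71}]
marker [{'extent': [285.0, 202.2, 297.4, 204.6], 'conf': 0.48}]
tub [{'extent': [297.1, 173.4, 320.2, 204.9], 'conf': 0.81}]
phone [{'extent': [310.6, 219.0, 323.0, 224.0], 'conf': 0.61}]
photo_stand [{'extent': [134.5, 109.1, 188.3, 211.9], 'conf': 0.58}]
```

View pics/i.png

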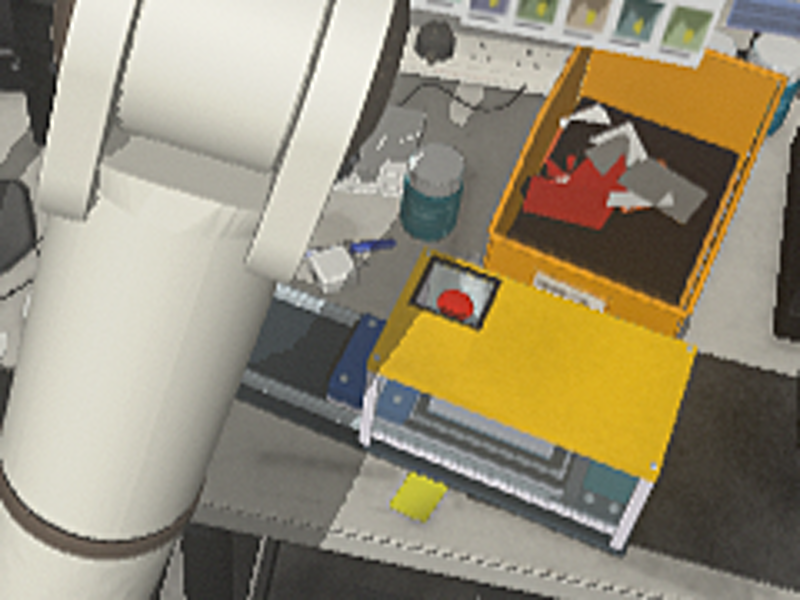

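The slide is home: the blue block stands at the guard front (crop (355, 365)) and only the stop stalled the push. Now I'll refine the window centre from trim edge profiles.

```bash
python3 - <<'E'
from ortho import *
np.set_printoptions(precision=4,suppress=True)
O=(.465,-.263);yaw=-102.6
c,s=np.cos(np.radians(yaw)),np.sin(np.radians(yaw))
for tag in("t1","t4"):
    im=cv2.imread(f"pics/{tag}.png");a=ortho(im,.1607,O,yaw,-100,20,-30,90,4)
    r=a[:,:,2].astype(float); # yellow: high red, trim: low
    ii=np.arange(r.shape[0])
    # midline x=-42 , y=30: outer edges = yellow->dark crossing
    col=np.median(r[:, int(35*4):int(80*4)],1); row=np.median(r[int((90-50)*4):int((90-12)*4)],0)
    e=lambda p:[round(float(v),1) for v in ii[1:][np.abs(np.diff((p>110).astype(int)))>0]/4]
    print(tag,"x edges",[-100+v for v in e(row)],"y edges",[90-v for v in e(col)])
    hsv=cv2.cvtColor(im,cv2.COLOR_BGR2HSV);d=np.load(f"pics/{tag}.npy")
    m=((hsv[:,:,0]<8)|(hsv[:,:,0]>173))&(hsv[:,:,1]>140)
    P=np.array([bydepth("top",(v,u),d) for v,u in np.argwhere(m) if 300<u<335 and 205<v<235])
    q=P-[*O,0];X=np.c_[q[:,0]*c+q[:,1]*s,-q[:,0]*s+q[:,1]*c,P[:,2]]*1e3
    print(len(P),np.percentile(X,[2,50,98],axis=0))
E
```

```text
t1 x edges [-93.2, -89.0, -77.0, -70.0, -12.5, -6.799999999999997] y edges [82.8, 72.0, 62.0, 54.8, 5.0, -1.7999999999999972]
70 [[-54.9344  15.4939 140.5222]
 [-39.4937  28.7867 144.3748]
 [-24.565   42.9527 147.7354]]
t4 x edges [-77.8, -70.5, -12.200000000000003, -6.799999999999997] y edges [76.2, 73.2, 62.2, 54.8, 4.5, -1.7999999999999972]
71 [[-54.1937  15.3452 140.2461]
 [-39.6463  27.9564 144.0659]
 [-23.6386  42.9422 149.4649]]
```

```bash
python3 - <<'E'
from h import *
rows([(.5032,-.2295,.235)])
E
```

```text
[0.0362, 0.161, 0.0204]
```

```bash
python3 -m pendant '[[[0.009,0.04,0,0],[0.02,0.085,0,0],[0.03,0.13,0,0],[0.036,0.161,0,0],[0.036,0.161,0.02,0],[0.036,0.161,0.02,0],[0.036,0.161,0.02,0]]]'
python3 look.py t5
python3 -c "
import cv2
a=cv2.imread('pics/t5.png');cv2.imwrite('pics/j.png',cv2.resize(a[140:290,220:420],(800,600),interpolation=cv2.INTER_CUBIC))"
```

```text
time: 14.0
ee_pos: [0.5034, -0.2288, 0.2358]
tool_rot: [-180.0, -0.0, -12.9]
wrist_force: [-0.6, 0.6, -0.4]
gripper_width: 0.0
finger_force: 0.0
14.05 [ 0.5036 -0.2289  0.2361] [179.9964  -0.0562 -12.9455] [ 55.2338  22.9095 -42.057  103.4304  17.4762  60.2704 -96.2986]
window 0.84 [216.1 319. ] [ 0.51   -0.2367  0.16  ]
push_face 0.73 [216.6 316.9] [ 0.598  -0.2341  0.04  ]
nest 0.35 [257.2 320.4] [ 0.4422 -0.2656  0.034 ]
knob_top 0.45 [217.9 320. ] [ 0.5152 -0.2412  0.145 ]
lever_knob 0.53 [223.8 316. ] [ 0.5028 -0.2322  0.127 ]
guard 0.85 [257.7 319.7] [ 0.4608 -0.2655  0.    ]
photo_stand 0.57 [194.5 167.1] [0.6039 0.3287 0.    ]
spray 0.56 [235.8 280.6] [ 0.5173 -0.122   0.    ]
tub 0.34 [212.9 316.4] [ 0.6447 -0.2314  0.    ]
```

View pics/j.png

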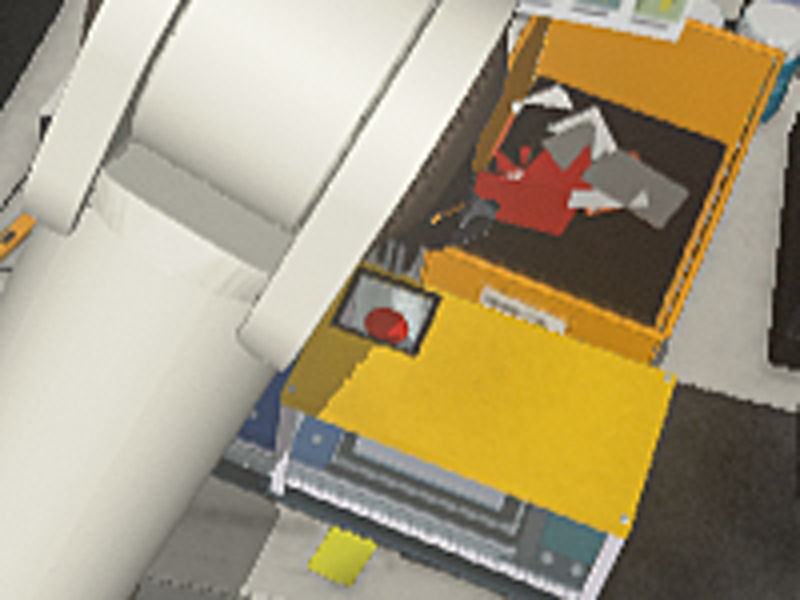

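The gripper (crop (400–480, 200–270)) is over the window, which shows at crop (386, 310) with the red knob. I'll check the fingertip position by depth after lowering to just above the plate.

```bash
python3 -m pendant '[[[0,0,0.02,0],[0,0,0.04,0],[0,0,0.046,0],[0,0,0.046,0],[0,0,0.046,0]]]'
cat > tip.py <<'E'
from h import *
np.set_printoptions(precision=4,suppress=True)
im,d=get_image("top");cv2.imwrite("pics/t6.png",im[:,:,::-1]);s=read_state();print(s["ee_pos"])
O=(.465,-.263);yaw=np.radians(-102.6);c,n=np.cos(yaw),np.sin(yaw)
v,u=np.mgrid[180:240,290:350];P=np.array([bydepth("top",a,d) for a in zip(v.ravel(),u.ravel())])
q=P-[*O,0];X=np.c_[q[:,0]*c+q[:,1]*n,-q[:,0]*n+q[:,1]*c,P[:,2]]*1e3
t=s["ee_pos"]-[*O,0];print("tcp press",t[0]*c+t[1]*n,-t[0]*n+t[1]*c)
for a in range(165,265,8):
    m=(X[:,2]>a)&(X[:,2]<a+8)&(np.hypot(X[:,0]+41,X[:,1]-30)<60)
    if m.sum()>2: print(a,m.sum(),"x",np.round([X[m,0].min(),X[m,0].max()]),"y",np.round([X[m,1].min(),X[m,1].max()]))
E
python3 tip.py; python3 -c "
import cv2
a=cv2.imread('pics/t6.png');cv2.imwrite('pics/k.png',cv2.resize(a[170:245,280:380],(800,600),interpolation=cv2.INTER_CUBIC))"
```

```text
time: 15.32
ee_pos: [0.5035, -0.2295, 0.1897]
tool_rot: [-180.0, -0.0, -13.0]
wrist_force: [1.3, -0.9, 0.0]
gripper_width: 0.0001
finger_force: 0.0
[ 0.5035 -0.2296  0.1899]Traceback (most recent call last):
  File "tip.py", line 5, in <module>
    v,u=np.mgrid[180:240,290:350];P=np.array([bydepth("top",a,d) for a in zip(v.ravel(),u.ravel())])
                                              ~~~~~~~^^^^^^^^^^^
  File "h.py", line 10, in bydepth
    c,d=ray(cam,*rc);return c+d*dep[int(round(rc[0])),int(round(rc[1]))]
        ~~~^^^^^^^^^
  File "h.py", line 4, in ray
    p=camera_params(cam);f=192/np.tan(np.radians(p["fov_y"])/2)
ValueError: time passes only in moves, steps and waits
```

View pics/k.png

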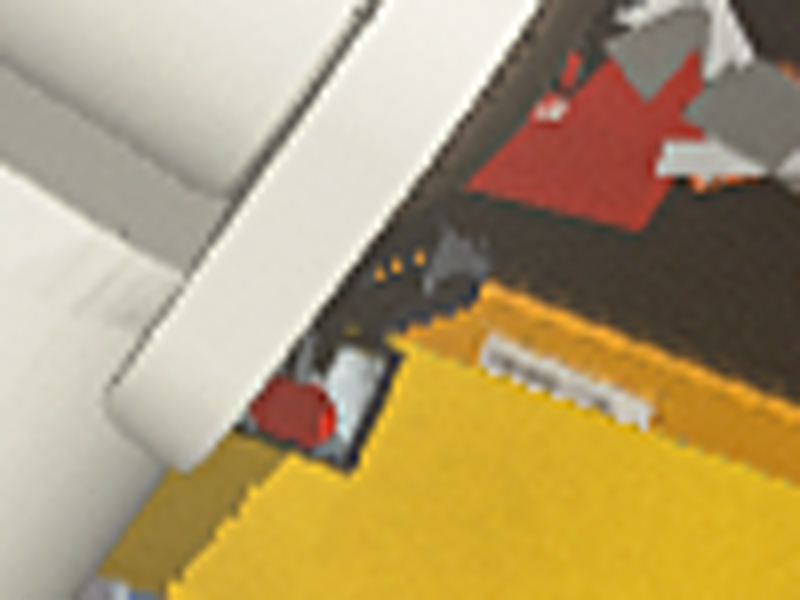

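The fingertips (crop (308, 360)) stand right over the window and the knob. I'll descend and watch the force.

```bash
python3 -m pendant '[[[0,0,0.006,0],[0,0,0.012,0],[0,0,0.018,0],[0,0,0.022,0],[0,0,0.022,0]]]'; python3 -m pendant '[[[0,0,0.004,0],[0,0,0.008,0],[0,0,0.012,0],[0,0,0.012,0],[0,0,0.012,0]]]'
```

```text
time: 16.0
ee_pos: [0.5028, -0.2293, 0.1668]
tool_rot: [-180.0, 0.0, -13.0]
wrist_force: [0.3, 0.2, 0.6]
gripper_width: -0.0002
finger_force: 0.0
time: 16.62
ee_pos: [0.5033, -0.2294, 0.1555]
tool_rot: [-180.0, -0.0, -13.0]
wrist_force: [1.8, 2.3, 2.7]
gripper_width: 0.0002
finger_force: 1.5
```

```bash
python3 -m pendant '[[[0,0,0.004,0],[0,0,0.008,0],[0,0,0.01,0],[0,0,0.01,0]]]'; python3 -m pendant '[[[0,0,0.003,0],[0,0,0.006,0],[0,0,0.008,0],[0,0,0.008,0]]]'
```

```text
time: 17.12
ee_pos: [0.5034, -0.2292, 0.1454]
tool_rot: [-180.0, -0.0, -13.0]
wrist_force: [1.3, 3.3, 6.6]
gripper_width: -0.0
finger_force: 3.0
time: 17.62
ee_pos: [0.5035, -0.2286, 0.1376]
tool_rot: [-180.0, -0.0, -13.0]
wrist_force: [-0.0, 4.7, 7.5]
gripper_width: -0.0002
finger_force: 4.3
```

```bash
python3 -m pendant '[[[0,0,0.002,0],[0,0,0.004,0],[0,0,0.004,0]]]'; python3 -m pendant '[[[0,0,0.002,0],[0,0,0.003,0],[0,0,0.003,0]]]'
```

```text
time: 18.0
ee_pos: [0.5038, -0.2288, 0.1363]
tool_rot: [179.9, -0.0, -13.0]
wrist_force: [-7.6, 6.7, 29.6]
gripper_width: -0.0
finger_force: 15.0
time: 18.38
ee_pos: [0.504, -0.2288, 0.1355]
tool_rot: [179.8, -0.1, -13.0]
wrist_force: [-13.2, 9.2, 48.1]
gripper_width: -0.0001
finger_force: 24.5
```

At the stop (stiff rise at z = 0.136). I'll ease back a little, hold, then hand in.

```bash
python3 -m pendant '[[[0,0,-0.001,0],[0,0,-0.003,0],[0,0,-0.003,0],[0,0,-0.003,0],[0,0,-0.003,0],[0,0,-0.003,0]]]' && python3 -c "
from plant import *
print(read_state()['ee_pos'],read_state()['wrist_force']);print(hand_in())"
```

```text
time: 19.12
ee_pos: [0.5038, -0.2288, 0.1363]
tool_rot: [179.9, -0.1, -13.0]
wrist_force: [-8.4, 6.5, 30.6]
gripper_width: -0.0
finger_force: 14.9
[ 0.50384692 -0.22876847  0.13629005] [-8.37011064  6.4513972  30.59174488]
the job is handed in; nothing more can be done
None
```

I pushed the slide home against its stop and handed the job in at 19.1 s with the closed fingertips holding the lever at its stop, at about 30 N on the wrist; nothing indicated guard contact, the spray bottle was never located, and no verdict came back.

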